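# Find which way the tea tin's cap unscrews and hold it off

### The job

Please open the red tea tin: its brass cap may have a right-hand or a left-hand thread and nobody remembers which, so find out which way it loosens (if it stops one way, try the other) and unscrew it. Then lift the cap off and finish while still holding it, level and still, directly above the open mouth and about a hand's breadth (5 to 15 cm) higher than where it sat, so that I can scoop while loose tea drops back into the tin. Leave everything else on the table where it stands.

Things in the scene. Friction and masses are not known exactly. Their poses are not given: they have to be found in the camera images.
- cap: ribbed brass screw cap of the red tin, 55 mm across, 30 mm high, about 70 g, flat top with a small white dot. Origin: centre of its underside, on the screw axis, z up; the dot lies towards its +x, so its yaw shows how far it has turned. Closed, it sits 111 mm above the table, its x along the caddy's x within 3 degrees, on a lug thread hidden inside, right- or left-handed
- cap_grip (a point): on the cap's axis, 21 mm above its underside, the height to grip. Tightening, the cap turns only 2 to 8 degrees and meets a hard stop; a 25 N grip then slips round it. Loosening, it turns against light friction (some 0.1 N m) without needing to rise and lifts straight off when turned 60 to 125 degrees from closed; left alone it rises 1 to 3 mm when free. Before that, pulling does not free it
- caddy: low beechwood caddy screwed to the table (cannot move), board 120 mm (its x) by 250 mm (its y), 18 mm thick. It carries the red enamel tin (87 mm across, shoulder 110 mm above the table) and, 130 mm from it towards +y, a closed white sugar canister, 75 mm across, 137 mm high plus a knob to 155 mm; leave that. Origin: on the table, on the tin's axis, z up
- mouth (a point): centre of the red tin's mouth, on the screw axis, 125 mm above the table, level with the top of the rubber ring on the rim; the neck is 37 mm across outside and 29 mm inside; a plug under the cap reaches 10 mm into it
- stand: loose slotted beechwood okey stand, 400 mm long (its y), 85 mm deep, about 90 mm high with two rows of ivory tiles leaning in its slots; leave it. Origin: centre of its underside
- saucer: nickel saucer, 113 mm across, 12 mm high; leave it. Origin: centre of its underside
- cup: clear waisted tea glass standing on the saucer, 60 mm across the rim, 88 mm high; leave it. Origin: centre of its underside
- scoop: brass sugar scoop lying on the table, bowl 60 by 40 mm, 135 mm long overall with the handle to its -x; leave it. Origin: under the middle of its bowl
- tile_a: ivory okey tile lying face up, 26 by 36 by 10 mm, red spot; leave it. Origin: centre of its underside
- tile_b: ivory okey tile lying face up, 26 by 36 by 10 mm, blue spot; leave it. Origin: centre of its underside
Not all that is in view belongs to the job. What is meant by the cap is not blue, and is the smaller of those in its own colour.

How it is judged:
By the outcome, as a careful person would: the job done as asked, in the order asked, and still so for the second after the job is handed in, while the arm keeps its last pose, push and grip.
It also fails if it takes over 40 s, if anything falls off the work surface, if the arm or the gripper's body presses on something with over 40 N, if the wrist force passes 120 N, or if a joint passes its speed limit or range.

### The arm

A 7-joint arm with a two-finger parallel gripper is mounted at the origin on the work surface. World frame = base frame: x ahead of the robot, y to its left, z up, the work surface at z = 0. Lengths are in m, angles in rad, forces in N, time in s.
With the tool pointing down it reaches from about 0.4 to 0.9 m from the base axis. Payload 5.5 kg.
Tool frame: the origin (TCP) lies midway between the tips of the shut fingers; the grasp point (between the pads) lies 19 mm behind it; z points along the fingers, y is the line along which they close (so a half turn about z gives the same grasp; the last joint's range is limited). The gripper opens to 85 mm and grips with 20 to 120 N. Pads are 22 mm wide; open, the fingers measure 114 mm over their backs; the gripper's body (76 mm by 85 mm) begins 54 mm behind the grasp point. The pads swing forward as they close: fully open they stand 13 mm farther back than shut.
Start: joints at [-0.867, 0.501, -0.427, 1.55, 0.221, 1.138, -0.21], TCP at [0.277, 0.588, 0.231] pointing down, gripper open.
Joint ranges: [-2.88, 2.88], [-0.31, 2.03], [-1.54, 1.56], [0.2, 2.42], [-1.41, 4.55], [0.19, 2.02], [-2.57, 2.57]. Speed limits (rad/s): [2.57, 2.57, 3.14, 3.14, 3.14, 3.14, 3.14].

### API

Orientations are given as a 3x3 rotation matrix whose columns are the frame's x, y, z axes.
In Python, from bench import status, snapshot, get_calibration, order, spot_in gives the robot as it stands.
- The arm moves only by the tool step_arm, never from a script. Its argument "increments" is a list of rows, each a list of 2 entries, a list of its own where there are three numbers: the shift along the world's x, y, z in a scale on which 1.0 is 75 cm, then the turn about the world's z in fractions of the full range, 1 being pi rad. A call has 1 to 20 rows; each row is the pose to reach, as a shift and turn from the pose commanded when the call began; what a row does not reach only later rows make up. A row lasts 1/10 s, in which the tool goes at most 50 mm and 8.59 degrees, less where a joint would pass 70% of its speed; a pose out of reach is approached as far as the arm can. A call with a gripper value outside its range is refused whole. "fingers" is the opening, from -1 (shut) to 1 (fully open), set as the call begins (left out, the last holds). The fingers move at their own pace and stop on an object; "newtons" is the grip in N (left out, the last holds). Time passes only in rows, so rows that repeat a pose let the fingers close. It gives the time, the measured TCP pose, the force, the opening and the grip force at its end, in the units of the state.
- status.read_state(): the state, without advancing time (a new reading comes with each control period).
- snapshot(name): name is "scene" or "top"; returns (picture, depth): 384x512x3 uint8, red, green, blue; 384x512 float32, m along the optical axis (not along the pixel's ray), 0 where there is no reading.
- get_calibration(name): a dict with "K" (3x3 intrinsics, pixels), "world_from_camera" (4x4, takes a point from camera to world coordinates). Camera axes: x right, y down, z forward; pixel columns grow to the right and rows downward; lengths in m; the calibration is good to about 2 mm. A picture is of the moment at which its call begins. get_calibration takes no time and is no camera call.
- order.job_done(): hands the job in; it is judged then, once.
Trained networks look in the newest picture that a camera, given by its name, has taken for a name from the list of things; names that differ only in an ending like _2 or _b are one class to them, and where a whole thing is asked for, a point or a joint stands for the part that bears it (a point fixed in the world has none). Each returns a list of dicts, best first, with "confidence" (0 to 1); they miss things now and then, are a little off and sometimes report something else, mostly with a low value. They report only what shows in the picture. A call takes as long as a camera call. They do not tell look-alikes from the thing itself.
- spot_in(camera, name): "pixel" ([column, row] in pixels, amid what is visible of it).
The state is a dict: "time": time; "joints": joint angles; "joint_velocities": joint speeds; "tau": joint torques, N m; "eef_pos": TCP position; "orientation": TCP orientation; "wrist_force": force on the tool from outside, world axes, zero at the start; "wrist_torque": the same for the moment, N m; "grip_width": finger opening in m; "gripper_force": force on a finger pad.
Only numpy, scipy, OpenCV 4.12 (cv2) and the standard library are available. Lean on these libraries where they do the work, as an engineer would, in place of code of your own. Each camera call takes 0.05 s, during which the arm holds its last target. There are 200 camera calls.

## Working session

There is one attempt and no reset: what is moved stays moved. The work goes in short steps, Python scripts to look and compute and a tool call to move; the robot and the scene stay as the last step left them, time stands still between calls to the robot, and variables do not carry over. Pictures are saved under pics/ and viewed, at most 10 in all, crops included, and the job is handed in when it is done.

Besides the shell and the picture viewer there is one more tool, called after "Request:" by a JSON object that holds its "fn" and its "kwargs". step_arm: Moves the arm, as the interface text tells. Its arguments: {"type":"object","properties":{"increments":{"type":"array","items":{"type":"array"}},"fingers":{"type":"number"},"newtons":{"type":"number"}},"required":["increments"]}

```bash
mkdir -p pics
cat > h.py <<'E'
import numpy as np, cv2
from bench import status, snapshot, get_calibration, order, spot_in
def cloud(cam,d):
    c=get_calibration(cam);K=np.array(c["K"]);T=np.array(c["world_from_camera"])
    v,u=np.mgrid[:d.shape[0],:d.shape[1]]
    P=np.stack([(u-K[0,2])/K[0,0]*d,(v-K[1,2])/K[1,1]*d,d],-1)
    return P@T[:3,:3].T+T[:3,3]
E
python3 - <<'E'
from h import *
ims=[]
for c in("scene","top"):
    p,d=snapshot(c);np.save(c+"d.npy",d);np.save(c+"p.npy",p);cv2.imwrite(f"pics/{c}0.png",p[:,:,::-1])
    W=cloud(c,d)
    for n in("cap","caddy"):
        for s in spot_in(c,n):
            u,v=map(int,np.round(s["pixel"]));print(c,n,s["pixel"],round(s["confidence"],2),W[v,u].round(3))
s=status.read_state();print(s["eef_pos"],s["orientation"],s["time"])
E
```

```text
scene cap [279.9, 167.2] 0.82 [ 0.327 -0.1    0.044]
scene cap [244.8, 156.6] 0.76 [ 0.475 -0.086  0.142]
scene caddy [254.5, 195.5] 0.81 [0.528 0.051 0.101]
top cap [311.4, 259.4] 0.89 [ 0.32  -0.121  0.043]
top cap [340.0, 237.3] 0.72 [ 0.379 -0.206  0.025]
top cap [302.2, 199.3] 0.71 [ 0.471 -0.094  0.142]
top caddy [406.0, 131.5] 0.74 [ 0.681 -0.42   0.01 ]
top caddy [268.1, 204.6] 0.63 [ 0.474 -0.009  0.014]
[0.27725032 0.5876575  0.23094982] [[-9.04425106e-01  4.26632324e-01 -2.96284081e-04]
 [ 4.26632426e-01  9.04424916e-01 -5.86490029e-04]
 [ 1.77511011e-05 -6.56840703e-04 -9.99999784e-01]] 0.3
```

View pics/scene0.png

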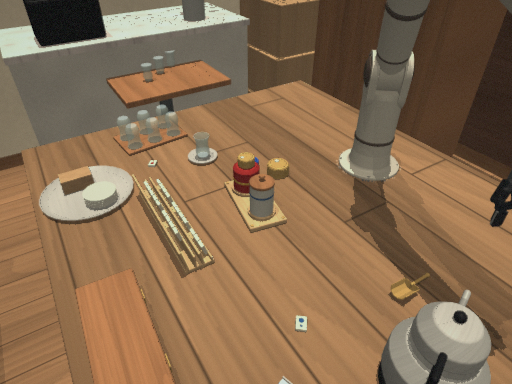

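View pics/top0.png

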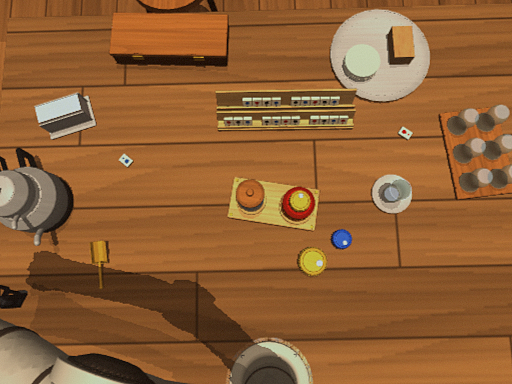

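The top view shows the red tin with its brass cap at (300,200) and the canister at (250,194). The larger loose brass look-alike is at (313,261) and the blue one at (342,239). Next I measure the cap axis, the dot and the caddy yaw.

Run:
```python
from h import *
for c in("top","scene"):
    d=np.load(c+"d.npy");p=np.load(c+"p.npy");W=cloud(c,d)
    x,y,z=W[...,0],W[...,1],W[...,2]
    m=(d>0)&(np.hypot(x-.473,y+.092)<.05)&(z>.134)&(z<.15)
    q=W[m];print(c,"cap",m.sum(),cv2.minEnclosingCircle(q[:,:2].astype(np.float32)),np.median(q,0).round(4),q[:,:2].min(0),q[:,:2].max(0))
    m2=m&(p.min(-1)>150)
    for a,b in zip(W[m2].round(4),p[m2]):print(a,b)
    k=(d>0)&(np.hypot(x-.5,y-.05)<.08)&(z>.125)&(z<.17)
    q=W[k];print("can",k.sum(),cv2.minEnclosingCircle(q[:,:2].astype(np.float32)))
    b=(d>0)&(z>.012)&(z<.024)&(np.hypot(x-.48,y+.03)<.16)&(x>.39)&(np.hypot(x-.379,y+.206)>.05)
    r=cv2.minAreaRect(W[b][:,:2].astype(np.float32));print("board",r)
p=np.load("topp.npy");cv2.imwrite("pics/crop.png",cv2.resize(p[160:280,220:360,::-1],None,fx=5,fy=5,interpolation=2))
```

```text
top cap 349 ((0.46779632568359375, -0.08949285000562668), 0.027719873934984207) [ 0.4668 -0.0892  0.1407] [ 0.44092266 -0.11566064] [ 0.49539023 -0.06351097]
[ 0.4841 -0.0872  0.1415] [195 203 185]
[ 0.4846 -0.09    0.138 ] [202 219 222]
[ 0.484  -0.0923  0.1412] [200 217 221]
[ 0.4838 -0.0948  0.142 ] [196 208 196]
[ 0.4817 -0.0872  0.1401] [176 187 198]
[ 0.4813 -0.0895  0.1424] [200 210 210]
[ 0.4813 -0.0921  0.1418] [199 213 210]
[ 0.4816 -0.0949  0.1394] [181 188 188]
[ 0.4785 -0.0867  0.144 ] [176 183 187]
[ 0.4789 -0.0895  0.1413] [200 215 217]
[ 0.479  -0.0922  0.1404] [199 213 214]
[ 0.4786 -0.0945  0.1423] [194 203 201]
[ 0.4764 -0.0895  0.1405] [199 206 205]
[ 0.4768 -0.0923  0.1378] [199 205 205]
[ 0.4758 -0.0942  0.144 ] [197 198 165]
can 643 ((0.49108386039733887, 0.038232482969760895), 0.0372820682823658)
board ((0.4793822467327118, -0.025546759366989136), (0.24973788857460022, 0.1204112321138382), 79.80122375488281)
scene cap 156 ((0.47323471307754517, -0.08690053224563599), 0.028189517557621002) [ 0.474  -0.0818  0.1425] [ 0.44596252 -0.11150074] [ 0.49828292 -0.05956276]
[ 0.4824 -0.0932  0.1448] [212 209 173]
[ 0.4877 -0.0903  0.1445] [213 215 187]
[ 0.4852 -0.0885  0.1446] [217 218 191]
[ 0.4819 -0.0879  0.1438] [213 211 177]
can 363 ((0.4946441948413849, 0.040514420717954636), 0.038266316056251526)
board ((0.4834216237068176, -0.025571629405021667), (0.2543189823627472, 0.12004204094409943), 79.80530548095703)
```

View pics/crop.png

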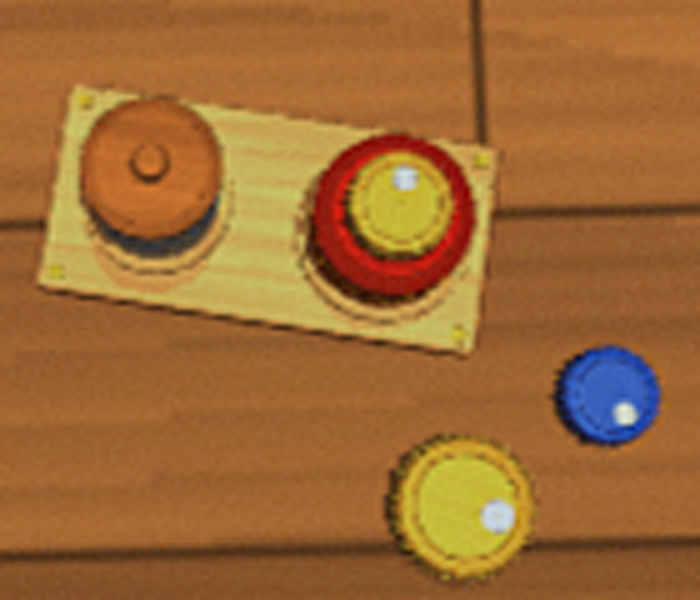

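The cap axis is at about (0.469, -0.089), the caddy yaw is about -10°, and the dot agrees with it. I move above the cap now.

The rows are not in the units I measure in: shifts go in shares of 75 cm and turns go in shares of pi rad. I convert before sending: -677 mm / 750 = -0.9027, -668 mm / 750 = -0.8907, -75 degrees / 180 = -0.4167.

Request:
{"fn": "step_arm", "kwargs": {"increments": [[[0.0067,-0.0267,0.0067],-0.0167],[[0.02,-0.0733,0.0133],-0.0389],[[0.0347,-0.1227,0.02],-0.0611],[[0.0493,-0.1733,0.0267],-0.0833],[[0.064,-0.2267,0.0267],-0.1056],[[0.08,-0.28,0.0267],-0.1333],[[0.0947,-0.3333,0.0267],-0.1556],[[0.1093,-0.3867,0.0267],-0.1833],[[0.1253,-0.44,0.0267],-0.2056],[[0.14,-0.4933,0.0267],-0.2278],[[0.1547,-0.5467,0.0267],-0.2556],[[0.1707,-0.6,0.0267],-0.2778],[[0.1853,-0.6533,0.0267],-0.3056],[[0.2,-0.7067,0.0267],-0.3333],[[0.216,-0.76,0.02],-0.3556],[[0.2307,-0.8133,0.0067],-0.3833],[[0.2453,-0.86,-0.0067],-0.4056],[[0.2533,-0.8907,-0.02],-0.4167],[[0.256,-0.9027,-0.0267],-0.4167],[[0.256,-0.9027,-0.0267],-0.4167]], "fingers": 1}}

```text
time: 2.3
eef_pos: [0.4686, -0.0893, 0.2103]
orientation: [[0.178, 0.984, -0.002], [0.984, -0.178, 0.0], [0.0, -0.002, -1.0]]
wrist_force: [0.0, 0.7, 0.1]
grip_width: 0.0853
gripper_force: 0.0
```

Run:
```python
from h import *
s=status.read_state();print(s["time"],s["eef_pos"].round(4) if hasattr(s["eef_pos"],'round') else s["eef_pos"],np.round(s["orientation"],3),np.round(s["joints"],3),s["wrist_force"],s["grip_width"])
p,d=snapshot("scene");cv2.imwrite("pics/s1.png",cv2.resize(p[100:240,180:340,::-1],None,fx=4,fy=4,interpolation=2))
```

```text
2.3 [ 0.4686 -0.0893  0.2103] [[ 0.178  0.984 -0.002]
 [ 0.984 -0.178  0.   ]
 [ 0.    -0.002 -1.   ]] [-0.019  0.187  0.168  2.009 -0.038  0.951 -0.01 ] [0.02910107 0.71669974 0.08157644] 0.08528407415885886
```

View pics/s1.png

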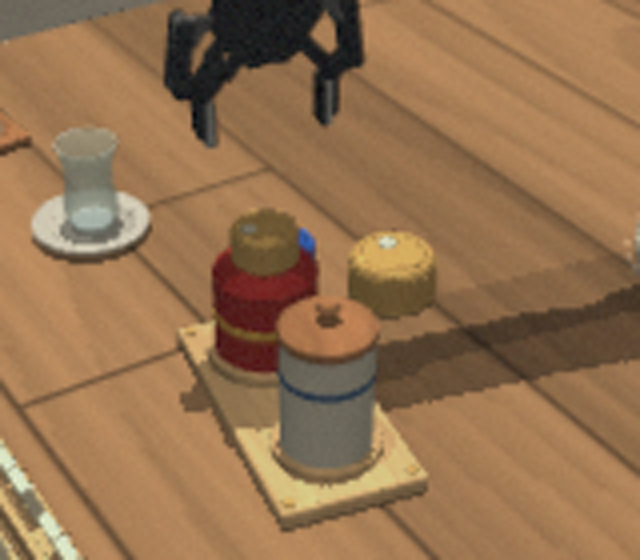

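The picture shows the gripper centred over the tin cap at crop pixel (265,240), with the loose large cap clear at (390,270). I descend and grip.

In the tool's units: -101 mm / 750 = -0.1347, -97 mm / 750 = -0.1293.

Request:
{"fn": "step_arm", "kwargs": {"increments": [[[0.0013,0.0013,-0.0267],0],[[0.0013,0.0013,-0.06],0],[[0.0013,0.0013,-0.0933],0],[[0.0013,0.0013,-0.1173],0],[[0.0013,0.0013,-0.1293],0],[[0.0013,0.0013,-0.1347],0],[[0.0013,0.0013,-0.1347],0]]}}

```text
time: 3.05
eef_pos: [0.4706, -0.0872, 0.1106]
orientation: [[0.176, 0.984, 0.0], [0.984, -0.176, 0.0], [0.0, 0.0, -1.0]]
wrist_force: [0.1, 0.6, 1.0]
grip_width: 0.0854
gripper_force: 0.0
```

Request:
{"fn": "step_arm", "kwargs": {"increments": [[[0,0,0],0],[[0,0,0],0],[[0,0,0],0],[[0,0,0],0],[[0,0,0],0],[[0,0,0],0],[[0,0,0],0]], "fingers": -1, "newtons": 25}}

```text
time: 3.75
eef_pos: [0.4715, -0.0882, 0.1113]
orientation: [[0.178, 0.984, 0.003], [0.984, -0.178, -0.0], [0.0, 0.003, -1.0]]
wrist_force: [-0.1, 0.0, 7.0]
grip_width: 0.0542
gripper_force: 26.7
```

In the tool's units: 1 mm / 750 = 0.0013, 15 degrees / 180 = 0.0833.

Request:
{"fn": "step_arm", "kwargs": {"increments": [[[0,0,0.0013],0.0167],[[0,0,0.0013],0.0333],[[0,0,0.0013],0.05],[[0,0,0.0013],0.0667],[[0,0,0.0013],0.0833],[[0,0,0.0013],0.0833]]}}

```text
time: 4.35
eef_pos: [0.4708, -0.0886, 0.1115]
orientation: [[-0.081, 0.997, 0.001], [0.997, 0.081, 0.0], [-0.0, 0.001, -1.0]]
wrist_force: [2.4, -1.3, -0.5]
grip_width: 0.0544
gripper_force: 26.6
```

Run:
```python
from h import *
s=status.read_state();R=np.array(s["orientation"]);print(s["time"],s["wrist_torque"],s["wrist_force"],np.degrees(np.arctan2(R[1,0],R[0,0])),s["joints"][6])
```

```text
4.35 [-0.11811499 -0.45637797 -0.55779343] [ 2.42673704 -1.27040592 -0.53790653] 94.64084967239505 0.2570582147316841
```

The moment of -0.56 N m suggests a stop with the grip slipping. I try the other way.

In the tool's units: -30 degrees / 180 = -0.1667.

Request:
{"fn": "step_arm", "kwargs": {"increments": [[[0,0,0],-0.0333],[[0,0,0],-0.0667],[[0,0,0],-0.1],[[0,0,0],-0.1333],[[0,0,0],-0.1667]]}}

```text
time: 4.85
eef_pos: [0.4713, -0.0878, 0.112]
orientation: [[0.43, 0.903, 0.002], [0.903, -0.43, 0.0], [0.001, 0.002, -1.0]]
wrist_force: [1.3, 1.4, 5.3]
grip_width: 0.0539
gripper_force: 27.3
```

Run:
```python
from h import *
s=status.read_state();R=np.array(s["orientation"]);print(s["time"],s["wrist_torque"],s["wrist_force"],np.degrees(np.arctan2(R[1,0],R[0,0])),s["joints"][6])
```

```text
4.85 [ 0.10680267 -0.15302417  0.10645098] [1.27325887 1.38151596 5.27597868] 64.50576314493966 -0.21824958667931751
```

It moves freely at 0.106 N m, so clockwise loosens it (left-hand thread). I continue to well past 125°.

In the tool's units: -110 degrees / 180 = -0.6111.

Request:
{"fn": "step_arm", "kwargs": {"increments": [[[0,0,0],-0.0167],[[0,0,0],-0.05],[[0,0,0],-0.0889],[[0,0,0],-0.1278],[[0,0,0],-0.1667],[[0,0,0],-0.2056],[[0,0,0],-0.2444],[[0,0,0],-0.2833],[[0,0,0],-0.3222],[[0,0,0],-0.3611],[[0,0,0],-0.4],[[0,0,0],-0.4389],[[0,0,0],-0.4778],[[0,0,0],-0.5167],[[0,0,0],-0.5556],[[0,0,0],-0.5944],[[0,0,0],-0.6111],[[0,0,0],-0.6111]], "newtons": 35}}

```text
time: 6.65
eef_pos: [0.4721, -0.089, 0.1126]
orientation: [[0.702, -0.712, 0.004], [-0.712, -0.702, -0.001], [0.003, -0.002, -1.0]]
wrist_force: [1.8, -1.5, 6.9]
grip_width: 0.054
gripper_force: 35.7
```

Run:
```python
from h import *
s=status.read_state();R=np.array(s["orientation"]);print(s["time"],s["wrist_torque"],s["wrist_force"],np.degrees(np.arctan2(R[1,0],R[0,0])),np.round(s["joints"],2))
p,d=snapshot("scene");cv2.imwrite("pics/s2.png",cv2.resize(p[100:240,180:340,::-1],None,fx=4,fy=4,interpolation=2))
```

```text
6.65 [-0.42022006 -0.19197075 -0.04606328] [ 1.81744675 -1.51365968  6.90044566] -45.40075507610795 [-0.41  0.4   0.65  2.1  -0.35  0.75 -1.91]
```

View pics/s2.png

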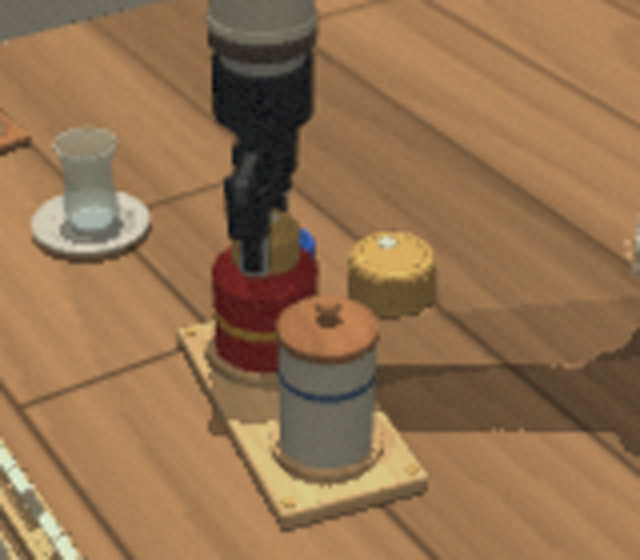

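The fingers hold the cap on the tin at (265,245), nothing else has moved, and the turning moment is near zero, so it should be free. I lift gently.

In the tool's units: 10 mm / 750 = 0.0133, 7 mm / 750 = 0.0093.

Request:
{"fn": "step_arm", "kwargs": {"increments": [[[0,0,0.0027],0],[[0,0,0.0053],0],[[0,0,0.0093],0],[[0,0,0.0133],0],[[0,0,0.0133],0]]}}

```text
time: 7.2
eef_pos: [0.4708, -0.0887, 0.1217]
orientation: [[0.703, -0.711, 0.001], [-0.711, -0.703, -0.001], [0.001, -0.0, -1.0]]
wrist_force: [2.3, -3.1, 1.3]
grip_width: 0.0538
gripper_force: 37.6
```

In the tool's units: 88 mm / 750 = 0.1173, 87 mm / 750 = 0.116.

Request:
{"fn": "step_arm", "kwargs": {"increments": [[[0,0,0.0067],0],[[0,0,0.016],0],[[0,0,0.0293],0],[[0,0,0.0467],0],[[0,0,0.0667],0],[[0,0,0.0867],0],[[0,0,0.1027],0],[[0,0,0.112],0],[[0,0,0.116],0],[[0,0,0.1173],0],[[0,0,0.1173],0],[[0,0,0.1173],0],[[0,0,0.1173],0]]}}

```text
time: 8.5
eef_pos: [0.4699, -0.0881, 0.2088]
orientation: [[0.704, -0.71, -0.001], [-0.71, -0.704, -0.0], [-0.001, 0.001, -1.0]]
wrist_force: [0.0, 0.9, -0.5]
grip_width: 0.0537
gripper_force: 37.5
```

Run:
```python
from h import *
s=status.read_state();print(s["wrist_force"],s["wrist_torque"],np.abs(s["joint_velocities"]).max())
p,d=snapshot("scene");cv2.imwrite("pics/s3.png",cv2.resize(p[80:240,180:340,::-1],None,fx=3.7,fy=3.7,interpolation=2))
```

```text
[ 0.01106306  0.92070423 -0.5312442 ] [-0.07234331 -0.03683911  0.04099109] 0.0019372573014560532
```

View pics/s3.png

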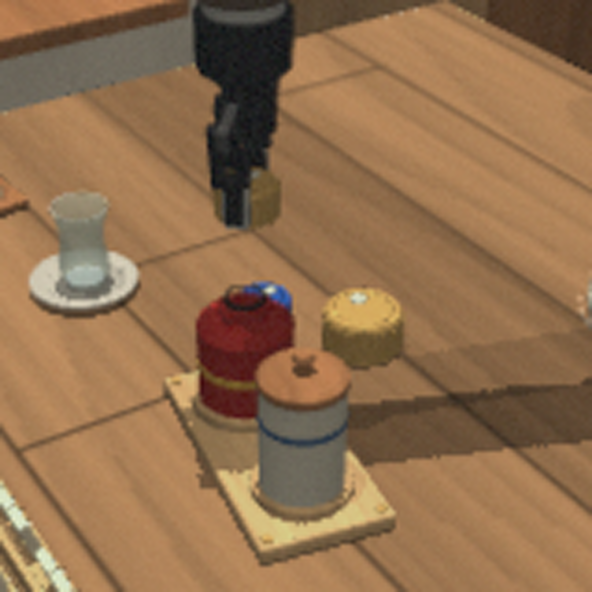

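The cap is held level at (248,200) above the open mouth at (245,297), about 9.7 cm up and within 2 mm of the axis. I hand the job in.

```bash
python3 -c "
from bench import order
print(order.job_done())"
```

```text
the job is handed in; nothing more can be done
None
```

The red tin is open: its cap has a left-hand thread (it loosens clockwise), and the arm is holding it level and still about 10 cm above the open mouth, with everything else left where it stood.

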